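# Clear the base-label jig and press a round flask onto its label

### The job

With the scraper block, sweep the three wax chips off the deck of the label jig into the catch tray at its side, and put the block back down on the bench, clear of the jig. Then set the round flask upright in the jig's sprung ring and press it down until the ring is at its stop, so that its base meets the label, and finish like that, still holding it pressed down. Leave everything else on the bench where it is.

Things in the scene. Friction and masses are not known exactly. Their poses are not given: they have to be found in the camera images.
- jig: Base-label jig, fixed: flat aluminium deck 230 mm (x, -118 to +112) by 210 mm (y, +-105), top 26 mm above the bench. Origin at bench level; at yaw 0 x points away from the robot; y points along the deck to the catch tray, z up. The sprung ring's axis is at x = +38 mm, y = 0; in front of it (-x side) is an open strip of deck.
- lane (a point): Middle of the open strip of deck in front of the ring, on the deck's top (jig x = -62, y = 0, z = 26 mm); axes as the jig's. The strip runs along y from -105 to +105 mm and is 104 mm wide (jig x -112 to -8): at its front a fence 8 mm higher than the deck, behind it the ring, open at the -y end; at +y it drops over the deck's edge into the catch tray.
- tray (a point): Middle of the floor of the sheet-steel catch tray on the jig's +y side: inside it runs from jig x = -112 to -2 mm and y = 105 to 182 mm; floor 4 mm above the bench (22 mm below the deck), walls up to 34 mm above the bench on three sides, none on the deck's side.
- ring_seat (a point): Centre of the black sprung ring's top face, z up: 92 mm across, 14 mm thick; its 72 mm mouth narrows at 45 degrees to a 53 mm bore, so a round belly centres itself. Three ears on its rim (62 mm from the axis) slide on bolts whose heads stay 55 mm above the bench. Unpressed the top face is 55 mm above the bench, fully pressed 40 mm.
- ring (a joint): How far the ring is pressed down against its springs, m: 0 up, 0.015 at its stop, where its underside meets the deck and the flask's base meets the round label lying on the deck inside it. It starts to move at about 4 N and takes about 11 N at the stop, the flask's weight included; let go, it springs up.
- flask_mid (a point): Round flask, about 0.34 kg, 124 mm tall: point on its axis 62 mm above its flat base, z up. Amber glass ball belly 84 mm across, centred 37 mm above the base (40 mm across); straight neck coated in dark wax, 30 mm across from 85 to 119 mm above the base. Starts standing on the bench. In the ring its base is about 42 mm above the bench unpressed, 27 mm fully pressed.
- scraper_mid (a point): Scraper block at its centre, 30 mm above its sole: about 0.13 kg, beech grip 90 mm long (x) by 28 mm thick (y), 61 mm tall in all, on a white plastic sole 90 by 32 by 12 mm. z up. It starts standing on its sole on the bench.
- chip0_mid (a point): Loose chip of dark sealing wax, 30 by 21 by 11 mm, at its centre; it starts lying flat on the strip of deck in front of the ring, turned anyhow.
- chip1_mid (a point): Loose chip of dark sealing wax, 26 by 24 by 10 mm, at its centre; it starts lying flat on the strip of deck in front of the ring, turned anyhow.
- chip2_mid (a point): Loose chip of dark sealing wax, 33 by 18 by 11 mm, at its centre; it starts lying flat on the strip of deck in front of the ring, turned anyhow.
- box_a: Bystander, to be left alone: loose brown card box, a 62 mm cube. Origin at the middle of its underside.
- box_b: Bystander, to be left alone: loose brown card box, a 70 mm cube. Origin at the middle of its underside.
- bottle: Bystander, to be left alone: straight-sided amber bottle with a black cap, 46 mm across, 95 mm tall (not the flask). Origin at the middle of its underside.
- tape_roll: Bystander, to be left alone: two tape rolls stacked flat, 104 mm across, 44 mm tall. Origin at the middle of its underside.
- spool: Bystander, to be left alone: ribbon spool lying flat, 72 mm across, 32 mm tall. Origin at the middle of its underside.
Things that resemble listed ones, but are neither listed nor needed, are in the scene too. What is shaped like the part that bears scraper_mid but blue is not meant. What is shaped like the part that bears flask_mid but green is not meant.

How it is judged:
By the outcome, as a careful person would: the job done as asked, in the order asked, and still so for the second after the job is handed in, while the arm keeps its last pose, push and grip.
It also fails if it takes over 72 s, if anything falls off the work surface, if the arm or the gripper's body presses on something with over 40 N, if the wrist force passes 120 N, or if a joint passes its speed limit or range.

### The arm

A 6-joint arm with a two-finger parallel gripper is mounted at the origin on the work surface. World frame = base frame: x ahead of the robot, y to its left, z up, the work surface at z = 0. Lengths are in m, angles in rad, forces in N, time in s.
With the tool pointing down it reaches from about 0.425 to 0.95 m from the base axis. Payload 3.5 kg.
Tool frame: the origin (TCP) lies at the very end of the fingers, on their centre line; the grasp point (between the pads) lies 19 mm behind it; z points along the fingers, y is the direction in which the jaws open and shut (so a half turn about z gives the same grasp; the last joint's range is limited). The gripper opens to 85 mm and grips with 20 to 120 N. Pads are 22 mm wide; open, the fingers measure 114 mm over their backs; the gripper's body (76 mm by 85 mm) begins 54 mm behind the grasp point. The pads swing forward as they close: fully open they stand 13 mm farther back than shut.
Start: joints at [1.109, 0.286, 1.577, -0, 1.279, -0.15], TCP at [0.207, 0.642, 0.231] pointing down, gripper open.
Joint ranges: [-2.77, 2.77], [-0.9, 2.22], [0.21, 2.48], [-1.53, 4.67], [0.24, 2.81], [-2.84, 2.84]. Speed limits (rad/s): [2.79, 2.79, 3.14, 3.14, 3.14, 3.14].

### API

Orientations are given as a unit quaternion [x, y, z, w].
In Python, from plant import get_state, vision, ctrl, cut_out gives the robot as it stands.
- The arm moves only by the tool jog_arm, never from a script. Its argument "commands" is text: rows parted by semicolons, each of 6 numbers parted by spaces: the shift along the world's x, y, z in m, then the turn, a rotation vector about the world's x, y, z in rad. A call has 1 to 20 rows; each row is the pose to reach, as a shift and turn from the pose commanded when the call began; what a row does not reach only later rows make up. A row lasts 1/8 s, in which the tool goes at most 62.5 mm and 10.7 degrees, less where a joint would pass 70% of its speed; a pose out of reach is approached as far as the arm can. A call with a gripper value outside its range is refused whole. "gripper" is the opening in per cent of the stroke, from 0 (shut) to 100 (fully open), set as the call begins (left out, the last holds). The fingers move at their own pace and stop on an object; "grip_force" is the grip in N (left out, the last holds). Time passes only in rows, so rows that repeat a pose let the fingers close. It gives the time, the measured TCP pose, the force and the opening at its end, in the units of the state.
- get_state(): the state, without advancing time (a new reading comes with each control period).
- vision.read_camera(name): name is "scene" or "top"; returns a dict with "frame" (400x640x3 uint8, red, green, blue), "z_map" (400x640 float32, m along the optical axis (not along the pixel's ray), 0 where there is no reading), "fx", "fy", "cx", "cy" (pixels), "D" ([k1, k2, p1, p2, k3] as OpenCV has them; the pictures are not rectified), "R" (3x3) and "t" (3): a world point X has camera coordinates R X + t. Camera axes: x right, y down, z forward; pixel columns grow to the right and rows downward; lengths in m; the calibration is good to about 2 mm. A picture is of the moment at which its call begins.
- ctrl.sign_off(): hands the job in, once; it reports no verdict.
Trained networks look in the newest picture that a camera, given by its name, has taken for a name from the list of things; names that differ only in an ending like _2 or _b are one class to them, and where a whole thing is asked for, a point or a joint stands for the part that bears it (a point fixed in the world has none). Each returns a list of dicts, best first, with "conf" (0 to 1); they miss things now and then, are a little off and sometimes report something else, mostly with a low value. They report only what shows in the picture. A call takes as long as a camera call. They do not tell look-alikes from the thing itself.
- cut_out(camera, query): "pixels" (400x640 bool, what is visible of it) and "box" ([centre column, centre row, width, height] in pixels, round what is visible of it).
The state is a dict: "time": time; "qpos": joint angles; "dq": joint speeds; "joint_efforts": joint torques, N m; "eef_pos": TCP position; "tcp_rot": TCP orientation; "contact_force": force on the tool from outside, world axes, zero at the start; "wrist_torque": the same for the moment, N m; "opening": opening from 0.0 (shut) to 1.0 (fully open).
Only numpy, scipy, OpenCV 4.12 (cv2) and the standard library are available. Lean on these libraries where they do the work, as an engineer would, in place of code of your own. Each camera call takes 0.05 s, during which the arm holds its last target.

## Working session

There is one attempt and no reset: what is moved stays moved. The work goes in short steps, Python scripts to look and compute and a tool call to move; the robot and the scene stay as the last step left them, time stands still between calls to the robot, and variables do not carry over. Pictures are saved under pics/ and viewed, and the job is handed in when it is done.

Besides the shell and the picture viewer there is one more tool, called as name(argument=value, ...), one argument or row to a line, values as JSON. jog_arm: Moves the arm, as the interface text tells. Its arguments: {"type":"object","properties":{"commands":{"type":"string"},"gripper":{"type":"number"},"grip_force":{"type":"number"}},"required":["commands"]}

```bash
mkdir -p pics; ls
cat > h.py <<'E'
import numpy as np, cv2
from plant import get_state, vision, ctrl, cut_out
def cam(n,save=None):
    c=vision.read_camera(n)
    c['R']=np.array(c['R']);c['t']=np.array(c['t'])
    if save: cv2.imwrite('pics/'+save,c['frame'][:,:,::-1])
    return c
def K(c): return np.array([[c['fx'],0,c['cx']],[0,c['fy'],c['cy']],[0,0,1.]])
def cloud(c,mask=None):
    if mask is None: mask=np.ones(c['z_map'].shape,bool)
    v,u=np.nonzero(mask&(c['z_map']>0))
    p=cv2.undistortPoints(np.stack([u,v],1).astype(float)[:,None],K(c),np.array(c['D'],float))[:,0]
    z=c['z_map'][v,u]
    P=np.column_stack([p*z[:,None],z])
    return (P-c['t'])@c['R'], np.stack([u,v],1)
def proj(c,X):
    X=np.atleast_2d(np.array(X,float))
    r,_=cv2.Rodrigues(c['R']); return cv2.projectPoints(X,r,c['t'],K(c),np.array(c['D'],float))[0][:,0]
E
python3 - <<'E'
from h import *
s=get_state(); print(s)
for n in['scene','top']:
    c=cam(n,n+'0.png'); print(n,c['R'].round(3).tolist(),c['t'].round(3),c['fx'],c['cx'],c['cy'])
    for q in['jig','ring','flask_mid','scraper_mid','chip0_mid','tray','box_a','bottle','tape_roll','spool']:
        try:
            for d in cut_out(n,q):
                P,_=cloud(c,d['pixels'])
                print(q,round(d['conf'],2),np.round(d['box']).tolist(), np.median(P,0).round(3) if len(P) else '', P.min(0).round(3),P.max(0).round(3))
        except Exception as e: print(q,e)
E
```

```text
pics
{'time': 0.0, 'qpos': array([ 1.10899961e+00,  2.87182941e-01,  1.57819724e+00,  2.17896539e-05,
        1.27859572e+00, -1.49993783e-01]), 'dq': array([-0.00239799, -0.00224224,  0.00073605, -0.00108577,  0.00174483,
        0.00010078]), 'joint_efforts': array([-1.17513857e-03, -4.05971646e+01, -2.92628735e+01, -1.46440962e-04,
        5.67928029e-03,  2.73415701e-06]), 'eef_pos': array([0.20673685, 0.64186366, 0.2299247 ]), 'tcp_rot': array([ 1.55273701e-01,  9.87870770e-01, -1.13316834e-03, -3.68800041e-04]), 'contact_force': array([ 0.17470006, -0.22895919,  0.81721573]), 'wrist_torque': array([ 0.01678415, -0.03646336, -0.02022566]), 'opening': 1.000997568645567}
scene [[0.866, 0.499, 0.009], [0.363, -0.617, -0.698], [-0.343, 0.608, -0.716]] [-0.431 -0.113  1.352] 393.91367425996486 317.62176363490414 200.05982474683236
jig 0.62 [339.0, 228.0, 102.0, 101.0] [ 0.58  -0.019  0.026] [ 0.449 -0.133 -0.005] [0.713 0.202 0.061]
jig 0.51 [333.0, 210.0, 7.0, 8.0] [0.528 0.04  0.035] [0.515 0.029 0.031] [0.539 0.054 0.039]
ring 0.77 [357.0, 231.0, 36.0, 28.0] [ 0.627 -0.012  0.052]
[... 2559 characters left out ...]
0, 99.0, 83.0] [0.566 0.009 0.027] [ 0.451 -0.133 -0.006] [0.715 0.17  0.065]
box_a 0.82 [412.0, 134.0, 27.0, 31.0] [ 0.686 -0.256  0.062] [ 0.648 -0.296 -0.002] [ 0.73 -0.22  0.07]
box_a 0.78 [445.0, 262.0, 38.0, 33.0] [ 0.296 -0.33   0.07 ] [ 0.25  -0.39  -0.003] [ 0.337 -0.292  0.079]
box_a 0.56 [347.0, 184.0, 12.0, 11.0] [ 0.535 -0.052  0.038] [ 0.525 -0.064  0.024] [ 0.547 -0.037  0.043]
bottle 0.64 [228.0, 142.0, 20.0, 20.0] [0.666 0.297 0.065] [0.65  0.281 0.005] [0.696 0.326 0.1  ]
tape_roll 0.58 [209.0, 265.0, 37.0, 38.0] [0.304 0.359 0.043] [ 0.251  0.31  -0.003] [0.354 0.423 0.053]
spool 0.88 [177.0, 162.0, 27.0, 27.0] [0.607 0.455 0.033] [ 0.573  0.42  -0.003] [0.645 0.506 0.04 ]
```

Run:
```python
import cv2,numpy as np
t=cv2.imread('pics/top0.png'); s=cv2.imread('pics/scene0.png')
a=cv2.resize(t[90:310,130:530],None,fx=2,fy=2,interpolation=cv2.INTER_CUBIC); cv2.imwrite('pics/topz.png',a)
b=cv2.resize(s[90:390,180:440],None,fx=2,fy=2,interpolation=cv2.INTER_CUBIC); cv2.imwrite('pics/scz.png',b)
j=cv2.resize(t[120:225,265:385],None,fx=5,fy=5,interpolation=cv2.INTER_CUBIC); cv2.imwrite('pics/jigz.png',j)
```

```text
(no output)
```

View pics/topz.png

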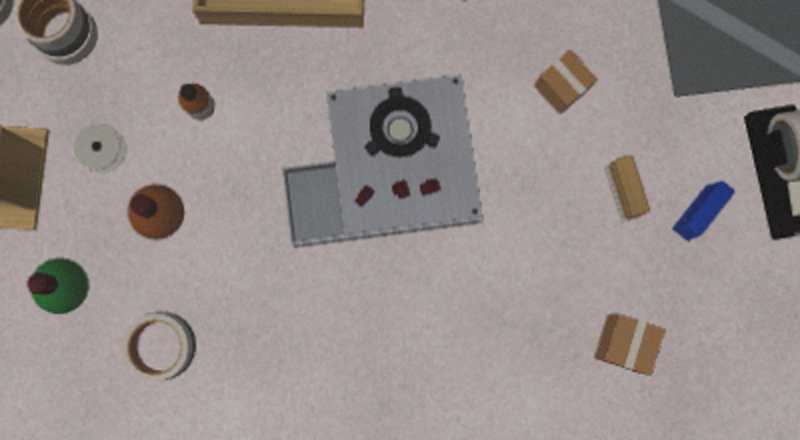

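View pics/scz.png

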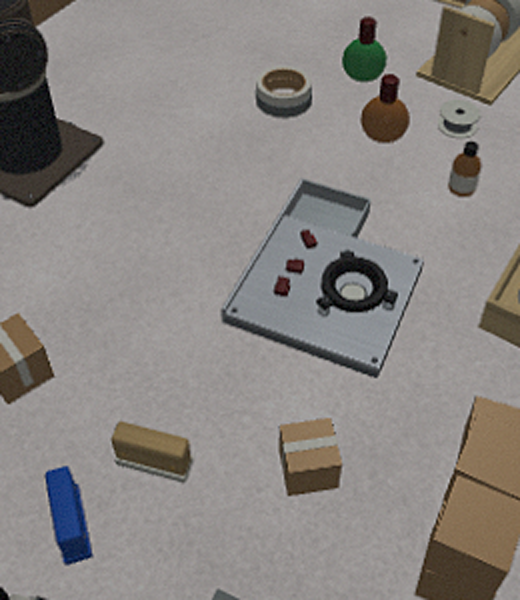

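View pics/jigz.png

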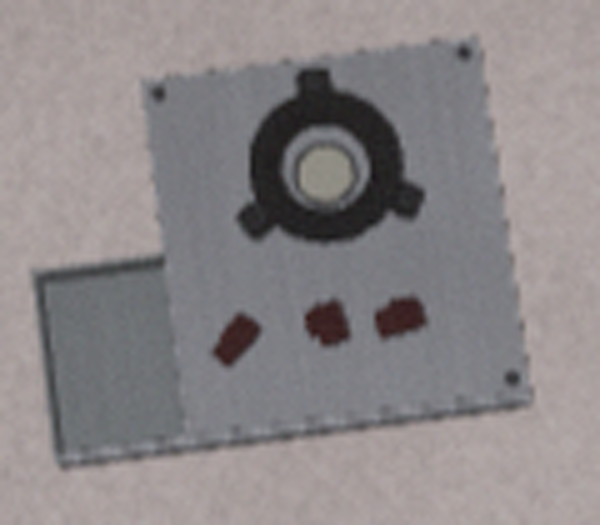

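Run:
```python
from h import *
for n in['top','scene']:
    c=cam(n); P,uv=cloud(c); f=c['frame'].astype(int)[uv[:,1],uv[:,0]]
    b=(abs(P[:,0]-.5)<.3)&(abs(P[:,1])<.35)&(abs(P[:,2])<.01); print(n,'bench z',np.median(P[b,2]))
    m=(abs(P[:,2]-.026)<.006)&(abs(P[:,0]-.58)<.17)&(abs(P[:,1])<.2)&(f.min(1)>60)
    # deck mask via image, largest component
    im=np.zeros(c['z_map'].shape,np.uint8); im[uv[m,1],uv[m,0]]=1
    im=cv2.morphologyEx(im,cv2.MORPH_OPEN,np.ones((3,3)))
    k,l,st,_=cv2.connectedComponentsWithStats(im); L=1+np.argmax(st[1:,4]); mm=l==L
    Q,_=cloud(c,mm); r=cv2.minAreaRect((Q[:,:2]*1000).astype(np.float32)); print('deck',r,np.median(Q[:,2]))
    print(cv2.boxPoints(r).round(0).tolist())
    dark=f.max(1)<60
    m=dark&(abs(P[:,2]-.055)<.008)&(abs(P[:,0]-.625)<.08)&(abs(P[:,1]+.01)<.08)
    Q=P[m]; print('ring',len(Q),cv2.minEnclosingCircle((Q[:,:2]*1000).astype(np.float32)),np.median(Q,0))
    red=(f[:,0]>f[:,1]*1.6)&(P[:,2]>.024)&(P[:,2]<.05)&(abs(P[:,0]-.54)<.06)&(abs(P[:,1])<.13)
    im[:]=0; im[uv[red,1],uv[red,0]]=1
    k,l,st,ce=cv2.connectedComponentsWithStats(im)
    for i in range(1,k):
        if st[i,4]>15:
            Q,_=cloud(c,l==i); print('chip',ce[i].round(1),st[i,4],Q.mean(0).round(4),cv2.minAreaRect((Q[:,:2]*1000).astype(np.float32)))
    m=(abs(P[:,2]-.061)<.006)&(abs(P[:,0]-.525)<.07)&(abs(P[:,1]+.35)<.05)
    Q=P[m]; print('scraper',len(Q),np.median(Q[:,2]),cv2.minAreaRect((Q[:,:2]*1000).astype(np.float32)))
    m=(P[:,2]>.088)&(P[:,2]<.135)&(abs(P[:,0]-.5)<.06)&(abs(P[:,1]-.35)<.06)
    Q=P[m]; print('neck',len(Q),Q.min(0),Q.max(0),Q.mean(0))
    m=(P[:,2]>.008)&(P[:,2]<.08)&(abs(P[:,0]-.5)<.07)&(abs(P[:,1]-.35)<.07)
    Q=P[m]
    A=np.c_[2*Q[:,:2],np.ones(len(Q))]; bb=(Q[:,:2]**2).sum(1)+(Q[:,2]-.037)**2
    # robust sphere with known cz
    x=None;w=np.ones(len(Q),bool)
    for _ in range(8):
        x=np.linalg.lstsq(A[w],bb[w],rcond=None)[0]; R=np.sqrt(x[2]+x[0]**2+x[1]**2)
        d=np.sqrt(((Q-[x[0],x[1],.037])**2).sum(1)); w=abs(d-np.median(d))<.005
    print('belly',x[:2],R,w.sum(),len(Q))
```

```text
top bench z 0.001253332672139735
deck ((588.2086181640625, -12.239845275878906), (220.58804321289062, 210.2473602294922), 6.606533527374268) 0.026912498823433627
[[467.0, 79.0], [491.0, -129.0], [710.0, -104.0], [686.0, 105.0]]
ring 514 ((624.7359008789062, -7.888182163238525), 60.17400360107422) [ 0.6221068  -0.00652477  0.05457696]
chip [329.6 184.2] 34 [ 0.5315 -0.0057  0.0371] ((530.2326049804688, -5.670682907104492), (18.42576789855957, 17.188648223876953), 22.32607078552246)
chip [344.2 183.1] 33 [ 0.5338 -0.0495  0.0381] ((534.1370239257812, -48.89189910888672), (14.41623306274414, 22.70725440979004), 17.30404281616211)
chip [311.5 187.4] 28 [0.5232 0.0489 0.0376] ((522.632080078125, 50.24623107910156), (11.497230529785156, 23.94837188720703), 48.59339141845703)
scraper 276 0.061248064705863386 ((526.9235229492188, -348.89239501953125), (87.30815887451172, 30.235883712768555), 16.179330825805664)
neck 107 [0.49176847 0.34817858 0.08881841] [0.51600488 0.37695837 0.13161536] [0.50341206 0.36006412 0.11877945]
belly [0.50498722 0.36368785] 0.0422242729415023 479 495
scene bench 
[... 374 characters left out ...]
8.4015502929688, 42.44178009033203), (18.48784828186035, 29.15039825439453), 26.82680892944336)
chip [327.5 222.5] 44 [ 0.5365 -0.012   0.0355] ((536.3317260742188, -11.45186710357666), (20.268474578857422, 24.119314193725586), 29.310428619384766)
chip [320.9 232.9] 49 [ 0.5395 -0.0555  0.0358] ((539.14013671875, -54.42616271972656), (17.03827667236328, 28.434886932373047), 18.594539642333984)
scraper 422 0.06030433418526167 ((529.8192138671875, -353.1822509765625), (88.96839141845703, 29.33342742919922), 15.096528053283691)
neck 110 [0.49464428 0.34097462 0.08814357] [0.52507051 0.37208053 0.12703494] [0.51139987 0.35251148 0.11133486]
belly [0.5085431 0.3597802] 0.04149189139413972 429 433
```

Candidates: 
- **Scraper:** beech at top (445,183) and blue at (481,195). The beech one is meant, because blue is excluded.
- **Flask:** amber at top (207,197) and green at (160,234). The amber one is meant, because green is excluded. The straight bottle at (228,142) is a bystander.

I'll confirm both in one enlarged crop.

Run:
```python
import cv2,numpy as np
t=cv2.imread('pics/top0.png')
g=lambda u,v:cv2.resize(t[v-35:v+35,u-35:u+35],(390,390),interpolation=cv2.INTER_CUBIC)
cv2.imwrite('pics/cand.png',np.hstack([g(455,185),g(195,205)]))
```

```text
(no output)
```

View pics/cand.png

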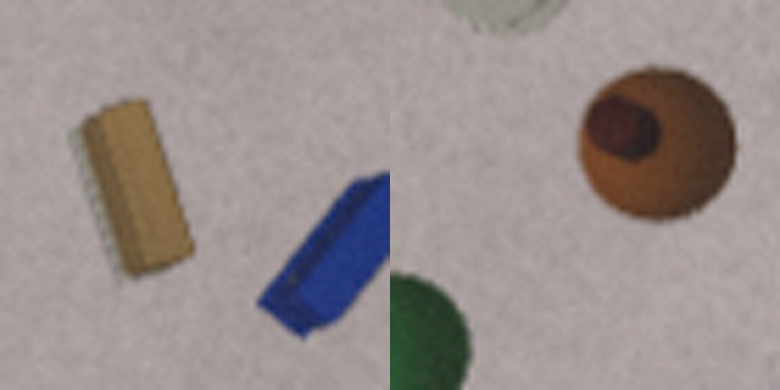

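jog_arm(
  commands="0.273 -0.442 0 0 0 -1.2;0.273 -0.442 0 0 0 -1.2;0.273 -0.442 0 0 0 -1.2;0.273 -0.442 0 0 0 -1.2;0.273 -0.442 0 0 0 -1.2;0.273 -0.442 0 0 0 -1.2;0.273 -0.442 0 0 0 -1.2;0.273 -0.442 0 0 0 -1.2;0.273 -0.442 0 0 0 -1.2;0.321 -0.993 -0.03 0 0 -2.555;0.321 -0.993 -0.03 0 0 -2.555;0.321 -0.993 -0.03 0 0 -2.555;0.321 -0.993 -0.03 0 0 -2.555;0.321 -0.993 -0.03 0 0 -2.555;0.321 -0.993 -0.03 0 0 -2.555;0.321 -0.993 -0.03 0 0 -2.555;0.321 -0.993 -0.03 0 0 -2.555;0.321 -0.993 -0.03 0 0 -2.555;0.321 -0.993 -0.03 0 0 -2.555;0.321 -0.993 -0.03 0 0 -2.555",
  gripper=100,
)

```text
time: 3.7
eef_pos: [0.5282, -0.3495, 0.2009]
tcp_rot: [0.991, 0.137, -0.0, -0.001]
contact_force: [-0.8, 0.1, 1.1]
opening: 0.997
```

The crop shows the beech block with its white sole on the left and the amber flask with its dark neck on the right, so both are confirmed. Next I check how the gripper sits over the block.

Run:
```python
from h import *
s=get_state(); x=s['eef_pos']; print(x)
a=np.array([.2715,-.962,0])
ims=[]
for n in['top','scene']:
    c=cam(n); im=c['frame'][:,:,::-1].copy()
    u,v=proj(c,x)[0].astype(int); u0,v0=max(u-50,0),max(v-50,0)
    big=cv2.resize(im[v0:v0+100,u0:u0+100],None,fx=4,fy=4,interpolation=cv2.INTER_CUBIC)
    for p in [x,x+a*.0425+[0,0,.013],x-a*.0425+[0,0,.013],x+a*.057+[0,0,.013],x-a*.057+[0,0,.013]]:
        q=(proj(c,p)[0]-[u0,v0]+.5)*4; cv2.circle(big,tuple(int(t) for t in q),3,(0,255,0),1)
    ims.append(big)
cv2.imwrite('pics/g1.png',np.hstack(ims))
```

```text
[ 0.52822377 -0.34952222  0.20091713]
```

View pics/g1.png

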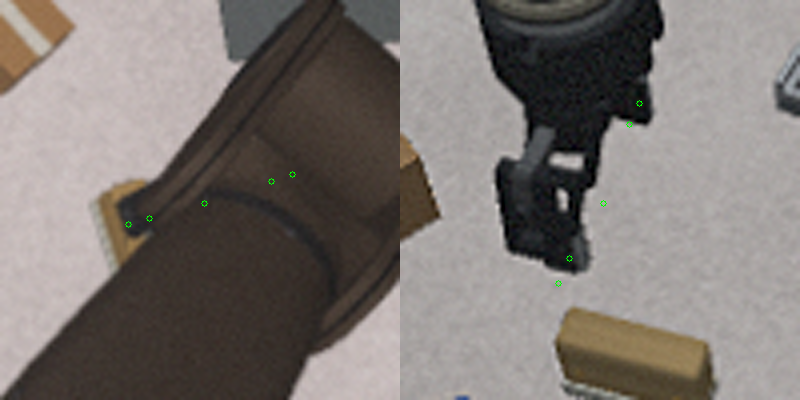

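jog_arm(
  commands="0 -0.001 -0.06 0 0 0;0 -0.001 -0.11 0 0 0;0 -0.001 -0.15 0 0 0;0 -0.001 -0.171 0 0 0;0 -0.001 -0.171 0 0 0;0 -0.001 -0.171 0 0 0",
)

```text
time: 4.55
eef_pos: [0.5294, -0.3523, 0.0326]
tcp_rot: [0.991, 0.137, 0.001, 0.001]
contact_force: [0.6, -0.1, 0.7]
opening: 1.002
```

jog_arm(
  commands="0 0 0 0 0 0;0 0 0 0 0 0;0 0 0 0 0 0;0 0 0 0 0 0;0 0 0 0 0 0;0 0 0 0 0 0",
  gripper=0,
  grip_force=50,
)

```text
time: 5.3
eef_pos: [0.5284, -0.3519, 0.031]
tcp_rot: [0.991, 0.137, 0.0, 0.0]
contact_force: [0.6, -0.4, 4.6]
opening: 0.322
```

jog_arm(
  commands="0 0 0.03 0 0 0;0 0 0.09 0 0 0;0 0.02 0.12 0 0 -0.161;0 0.08 0.12 0 0 -0.161;0.01 0.14 0.12 0 0 -0.161;0.01 0.2 0.12 0 0 -0.161;0.01 0.249 0.12 0 0 -0.161;0.01 0.249 0.12 0 0 -0.161;0.01 0.249 0.1 0 0 -0.161;0.01 0.249 0.1 0 0 -0.161",
)

```text
time: 6.55
eef_pos: [0.5363, -0.1027, 0.1279]
tcp_rot: [0.998, 0.057, -0.002, -0.001]
contact_force: [0.9, -1.2, -1.0]
opening: 0.321
```

```bash
cat > look.py <<'E'
from h import *
s=get_state(); x=s['eef_pos']; print(x,s['tcp_rot'],s['contact_force'])
ims=[]
import sys
for n in['top','scene']:
    c=cam(n); im=c['frame'][:,:,::-1].copy()
    u0,v0=(265,120) if n=='top' else (285,165)
    big=cv2.resize(im[v0:v0+115,u0:u0+115],(400,400),interpolation=cv2.INTER_CUBIC)
    ims.append(big)
    P,uv=cloud(c); f=c['frame'].astype(int)[uv[:,1],uv[:,0]]
    red=(f[:,0]>f[:,1]*1.6)&(P[:,2]>.0)&(P[:,2]<.05)&(abs(P[:,0]-.54)<.08)&(P[:,1]>-.15)&(P[:,1]<.2)
    m=np.zeros(c['z_map'].shape,np.uint8); m[uv[red,1],uv[red,0]]=1
    k,l,st,ce=cv2.connectedComponentsWithStats(m)
    for i in range(1,k):
        if st[i,4]>10:
            Q,_=cloud(c,l==i); print(n,'red',ce[i].round(1),st[i,4],Q.mean(0).round(4))
    # beech block
    m=(f[:,0]>f[:,2]*1.5)&(f[:,0]<f[:,1]*1.5)&(abs(P[:,0]-x[0])<.08)&(abs(P[:,1]-x[1])<.05)&(P[:,2]>x[2]-.04)&(P[:,2]<x[2]+.04)
    Q=P[m]; 
    if len(Q): print(n,'block',len(Q),Q.min(0).round(4),Q.max(0).round(4),cv2.minAreaRect((Q[:,:2]*1000).astype(np.float32)))
cv2.imwrite('pics/'+sys.argv[1],np.hstack(ims))
E
python3 look.py g2.png
```

```text
[ 0.53633157 -0.10266679  0.12794893] [ 9.98394345e-01  5.65875372e-02 -2.39399924e-03 -9.22338524e-04] [ 0.86527974 -1.19249939 -0.97645344]
top red [329.9 184.2] 42 [ 0.5316 -0.0065  0.0369]
top red [311.6 187.4] 36 [0.523  0.0487 0.0378]
scene red [334.1 209.3] 38 [0.5285 0.0431 0.0359]
scene block 368 [ 0.4953 -0.131   0.1144] [ 0.5843 -0.0873  0.162 ] ((541.39794921875, -109.72891998291016), (88.47879028320312, 41.18790054321289), 12.872267723083496)
```

View pics/g2.png

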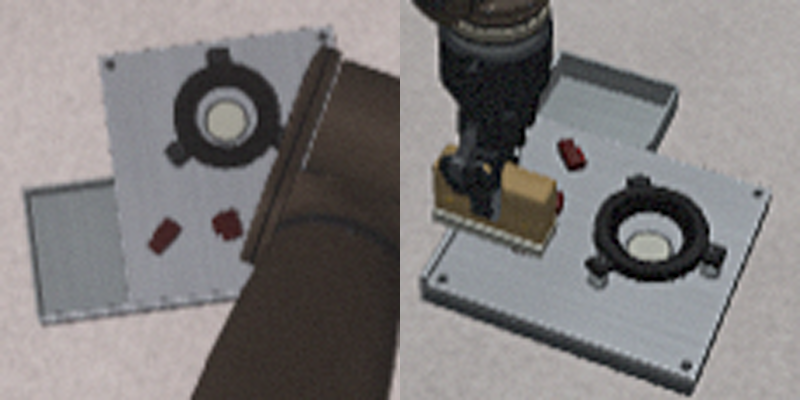

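jog_arm(
  commands="-0.002 0 -0.03 0 0 0;-0.002 0 -0.055 0 0 0;-0.002 0 -0.065 0 0 0;-0.002 0 -0.065 0 0 0;-0.002 0 -0.065 0 0 0;-0.002 0 -0.065 0 0 0",
)

```text
time: 7.4
eef_pos: [0.5369, -0.1029, 0.0666]
tcp_rot: [0.998, 0.057, 0.001, 0.001]
contact_force: [-0.5, -1.0, -0.4]
opening: 0.323
```

```bash
python3 look.py g3.png
```

```text
[ 0.53692943 -0.10292511  0.06661703] [9.98379839e-01 5.68880848e-02 1.08654581e-03 5.11271803e-04] [-0.50778563 -0.98342161 -0.39751085]
top red [330.  184.3] 43 [ 0.5315 -0.0068  0.0362]
top red [311.5 187.4] 36 [0.5229 0.0488 0.0379]
scene red [334.  209.2] 39 [0.5282 0.0433 0.0357]
scene red [327.3 222.5] 46 [ 0.5362 -0.0121  0.0352]
scene block 322 [ 0.4954 -0.1315  0.0524] [ 0.5841 -0.0883  0.0994] ((539.8037719726562, -109.90045928955078), (88.67413330078125, 43.15802001953125), 0.08725666999816895)
```

View pics/g3.png

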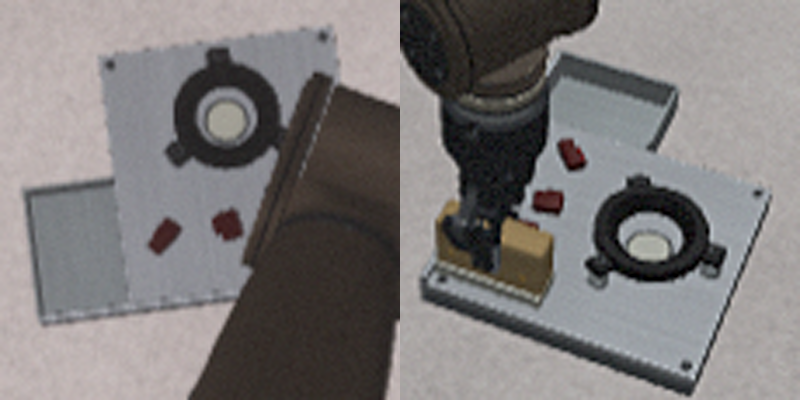

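jog_arm(
  commands="0 0 -0.004 0 0 0;0 0 -0.007 0 0 0;0 0 -0.007 0 0 0;0 0 -0.007 0 0 0",
)

```text
time: 8.0
eef_pos: [0.536, -0.1025, 0.0582]
tcp_rot: [0.998, 0.057, -0.0, -0.0]
contact_force: [-0.1, 0.9, -2.0]
opening: 0.32
```

jog_arm(
  commands="-0.0006 0.005 0 0 0 0;-0.0017 0.015 0 0 0 0;-0.0028 0.025 0 0 0 0;-0.004 0.035 0 0 0 0;-0.0051 0.045 0 0 0 0;-0.0062 0.055 0 0 0 0;-0.0074 0.065 0 0 0 0;-0.0085 0.075 0 0 0 0;-0.0097 0.085 0 0 0 0;-0.0108 0.095 0 0 0 0;-0.0108 0.095 0 0 0 0",
)

```text
time: 9.38
eef_pos: [0.525, -0.0068, 0.0583]
tcp_rot: [0.998, 0.057, -0.0, -0.0]
contact_force: [-0.7, 0.5, -2.9]
opening: 0.318
```

```bash
python3 look.py g4.png
```

```text
[ 0.52501955 -0.00679336  0.05825166] [ 9.98349968e-01  5.74222666e-02 -1.45903485e-04 -5.89397118e-05] [-0.67085639  0.50260909 -2.9459052 ]
scene red [336.7 203. ] 43 [0.5226 0.0704 0.0351]
scene block 305 [ 0.4835 -0.036   0.0445] [0.5728 0.0091 0.0908] ((528.6149291992188, -15.093271255493164), (88.14636993408203, 41.13774490356445), 8.823287963867188)
```

View pics/g4.png

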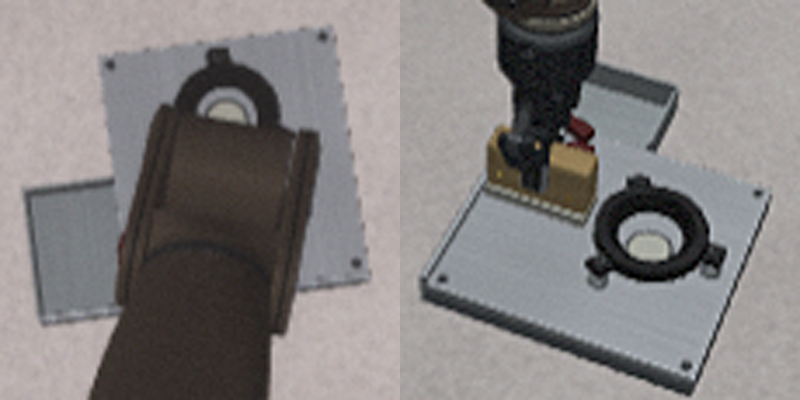

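jog_arm(
  commands="-0.0016 0.005 0 0 0 0;-0.0027 0.015 0 0 0 0;-0.0038 0.025 0 0 0 0;-0.005 0.035 0 0 0 0;-0.0061 0.045 0 0 0 0;-0.0072 0.055 0 0 0 0;-0.0084 0.065 0 0 0 0;-0.0095 0.075 0 0 0 0;-0.0107 0.085 0 0 0 0;-0.0118 0.095 0 0 0 0;-0.0129 0.105 0 0 0 0;-0.0135 0.11 0 0 0 0;-0.0135 0.11 0 0 0 0",
)

```text
time: 11.1
eef_pos: [0.5117, 0.1028, 0.0583]
tcp_rot: [0.998, 0.057, 0.0, 0.0]
contact_force: [0.2, 0.1, -0.6]
opening: 0.32
```

```bash
python3 look.py g5.png
```

```text
[0.51170152 0.10279541 0.05833971] [9.98363054e-01 5.71945054e-02 1.32476899e-05 1.97237701e-05] [ 0.15962967  0.14109823 -0.64997583]
scene block 292 [0.4701 0.0756 0.0259] [0.559  0.1158 0.0911] ((515.6433715820312, 95.05535888671875), (87.82937622070312, 38.65966033935547), 7.578355312347412)
```

View pics/g5.png

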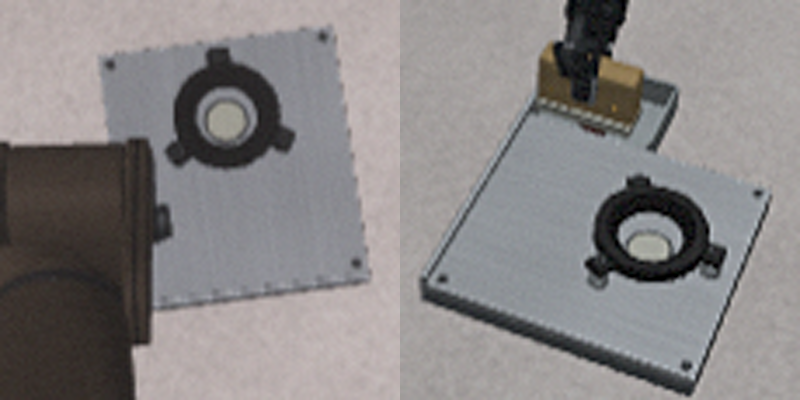

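jog_arm(
  commands="0 0 0.04 0 0 0;0 0 0.09 0 0 0;0 0 0.12 0 0 0;0.005 -0.06 0.12 0 0 0;0.01 -0.12 0.12 0 0 0;0.02 -0.18 0.12 0 0 0;0.02 -0.24 0.12 0 0 0;0.02 -0.3 0.12 0 0 0.161;0.02 -0.36 0.12 0 0 0.161;0.018 -0.42 0.12 0 0 0.161;0.018 -0.454 0.12 0 0 0.161;0.018 -0.454 0.12 0 0 0.161;0.018 -0.454 0.12 0 0 0.161",
)

```text
time: 12.82
eef_pos: [0.5294, -0.3511, 0.1778]
tcp_rot: [0.991, 0.137, -0.0, -0.001]
contact_force: [0.8, -0.4, -1.3]
opening: 0.322
```

```bash
python3 look.py g6.png
```

```text
[ 0.52936432 -0.35111563  0.1778059 ] [ 9.90607046e-01  1.36737678e-01 -2.86284559e-04 -6.37201162e-04] [ 0.77898433 -0.43738833 -1.34247819]
top red [289.7 195.8] 21 [0.5015 0.1164 0.0183]
top block 26 [ 0.5547 -0.3349  0.1683] [ 0.5686 -0.3244  0.2105] ((563.1564331054688, -327.96868896484375), (6.687358379364014, 15.676233291625977), 58.947044372558594)
scene red [343.3 192.9] 17 [0.5174 0.1248 0.0289]
scene red [339.4 198.5] 59 [0.5137 0.1064 0.0185]
scene block 459 [ 0.4871 -0.3755  0.1616] [ 0.5767 -0.3292  0.2113] ((533.7283325195312, -355.7839050292969), (88.27674102783203, 41.54380798339844), 24.556957244873047)
```

View pics/g6.png

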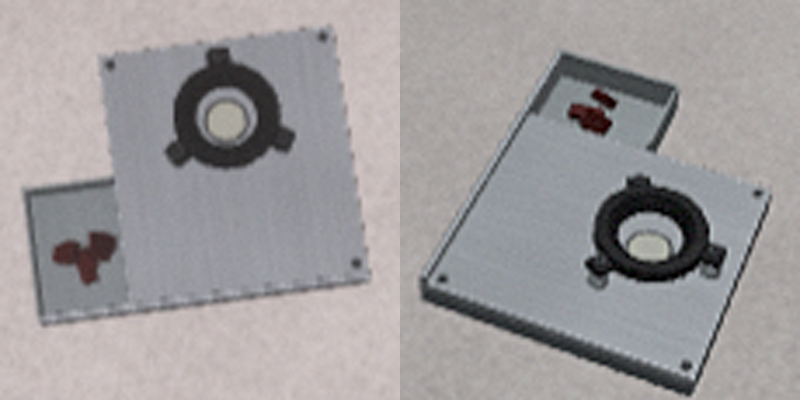

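Run:
```python
from h import *
ims=[]
for n,(u,v) in{'top':(289,194),'scene':(341,196)}.items():
    c=cam(n); ims.append(cv2.resize(c['frame'][v-20:v+20,u-20:u+20,::-1],(400,400),interpolation=cv2.INTER_CUBIC))
    P,uv=cloud(c); f=c['frame'].astype(int)[uv[:,1],uv[:,0]]
    m=(f[:,0]>f[:,1]*1.4)&(abs(P[:,0]-.53)<.07)&(abs(P[:,1]-.13)<.08)&(P[:,2]<.06)
    Q=P[m]-[.589,-.0142,0]; a=np.deg2rad(6.55)
    print(n,m.sum(),'jig y',np.percentile(Q[:,1]*np.cos(a)-Q[:,0]*np.sin(a),[0,5,50,95,100]).round(3),'z',np.percentile(Q[:,2],[0,5,50,95,100]).round(3))
cv2.imwrite('pics/g7.png',np.hstack(ims))
```

```text
top 79 jig y [0.119 0.124 0.141 0.162 0.165] z [0.013 0.013 0.02  0.035 0.037]
scene 77 jig y [0.115 0.117 0.13  0.148 0.155] z [0.003 0.013 0.021 0.032 0.035]
```

View pics/g7.png

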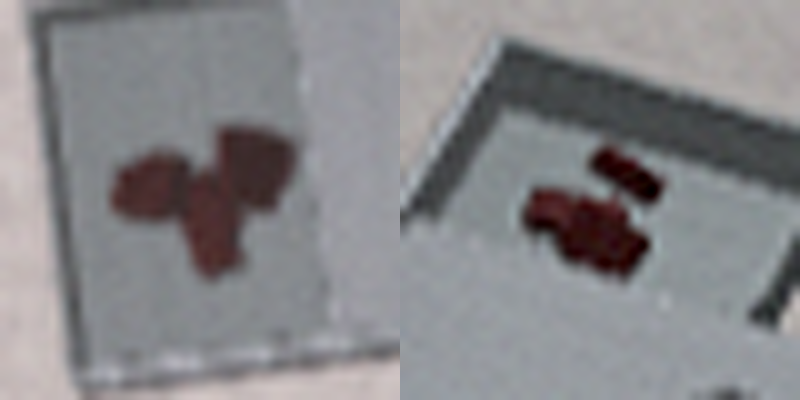

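All three chips are in the tray, entirely at jig y > 0.115, and the deck is bare. Next I set the block down.

jog_arm(
  commands="0 0 -0.05 0 0 0;0 0 -0.1 0 0 0;0 0 -0.13 0 0 0;0 0 -0.14 0 0 0;0 0 -0.14 0 0 0;0 0 -0.14 0 0 0;0 0 -0.14 0 0 0",
)

```text
time: 13.9
eef_pos: [0.5307, -0.3524, 0.0403]
tcp_rot: [0.991, 0.137, 0.001, 0.001]
contact_force: [-0.6, 0.5, -1.1]
opening: 0.323
```

jog_arm(
  commands="0 0 -0.005 0 0 0;0 0 -0.008 0 0 0;0 0 -0.009 0 0 0;0 0 -0.009 0 0 0",
)

```text
time: 14.4
eef_pos: [0.5299, -0.3518, 0.031]
tcp_rot: [0.991, 0.137, -0.0, -0.0]
contact_force: [-2.6, 2.1, 6.5]
opening: 0.317
```

jog_arm(
  commands="0 0 0.002 0 0 0;0 0 0.002 0 0 0;0 0 0.002 0 0 0;0 0 0.002 0 0 0;0 0 0.002 0 0 0;0 0 0.05 0 0 0;0 0 0.11 0 0 0;0 0 0.17 0 0 0",
  gripper=100,
)

```text
time: 15.4
eef_pos: [0.5294, -0.3513, 0.2007]
tcp_rot: [0.991, 0.137, -0.0, -0.0]
contact_force: [0.3, -0.6, -0.7]
opening: 0.998
```

jog_arm(
  commands="0 0.06 0.02 0 0 0.1;0 0.12 0.02 0 0 0.2;0 0.18 0.02 0 0 0.3;-0.003 0.24 0.02 0 0 0.4;-0.005 0.3 0.02 0 0 0.5;-0.008 0.36 0.02 0 0 0.6;-0.01 0.42 0.02 0 0 0.7;-0.013 0.48 0.02 0 0 0.8;-0.015 0.54 0.02 0 0 0.8;-0.018 0.6 0.02 0 0 0.8;-0.02 0.66 0.02 0 0 0.8;-0.022 0.7 0.02 0 0 0.8;-0.023 0.712 0.01 0 0 0.8;-0.023 0.712 0.01 0 0 0.8;-0.023 0.712 0.01 0 0 0.8",
)

```text
time: 17.27
eef_pos: [0.5069, 0.3591, 0.2089]
tcp_rot: [0.859, 0.511, -0.001, 0.0]
contact_force: [-0.4, 0.4, 0.6]
opening: 1.0
```

Run:
```python
from h import *
s=get_state(); x=s['eef_pos']; print(x,s['tcp_rot'])
from scipy.spatial.transform import Rotation as Ro
a=Ro.from_quat(s['tcp_rot']).as_matrix()[:,1]; print(a)
ims=[]
for n in['top','scene']:
    c=cam(n); im=c['frame'][:,:,::-1].copy()
    u,v=proj(c,[.507,.36,.1])[0].astype(int); u0,v0=u-45,max(v-45,0)
    ims.append(cv2.resize(im[v0:v0+90,u0:u0+90],(400,400),interpolation=cv2.INTER_CUBIC))
    P,uv=cloud(c)
    m=(P[:,2]>.1)&(P[:,2]<.135)&(abs(P[:,0]-.507)<.04)&(abs(P[:,1]-.36)<.04)
    Q=P[m]; print(n,'neck',len(Q),Q.min(0).round(4),Q.max(0).round(4))
    # tip cap disc at top
    m=(P[:,2]>.121)&(P[:,2]<.135)&(abs(P[:,0]-.507)<.04)&(abs(P[:,1]-.36)<.04)
    Q=P[m]; 
    if len(Q)>3: print('cap',len(Q),cv2.minEnclosingCircle((Q[:,:2]*1000).astype(np.float32)),Q.mean(0))
    m=(abs(P[:,2]-.061)<.006)&(abs(P[:,0]-.525)<.07)&(abs(P[:,1]+.35)<.05)
    Q=P[m]; print('scraper',len(Q),np.median(Q[:,2]),cv2.minAreaRect((Q[:,:2]*1000).astype(np.float32)))
cv2.imwrite('pics/g8.png',np.hstack(ims))
```

```text
[0.5068735  0.35911546 0.20893472] [ 8.59373577e-01  5.11347984e-01 -5.13706272e-04  1.72690659e-04]
[ 8.78878071e-01 -4.77046418e-01 -2.28553754e-04]
top neck 98 [0.492  0.3488 0.1   ] [0.5165 0.377  0.1283]
cap 67 ((504.2762756347656, 362.81951904296875), 13.973694801330566) [0.50428779 0.36247113 0.12414039]
scraper 274 0.061318346605516064 ((527.9612426757812, -347.9846496582031), (87.52882385253906, 30.46428108215332), 14.366413116455078)
scene neck 85 [0.4958 0.3418 0.1002] [0.5247 0.3749 0.127 ]
cap 33 ((507.2792053222656, 359.35174560546875), 15.541735649108887) [0.50842621 0.35917379 0.12338203]
scraper 423 0.06026189465668771 ((532.2590942382812, -352.94573974609375), (89.25748443603516, 28.777387619018555), 15.247767448425293)
```

View pics/g8.png

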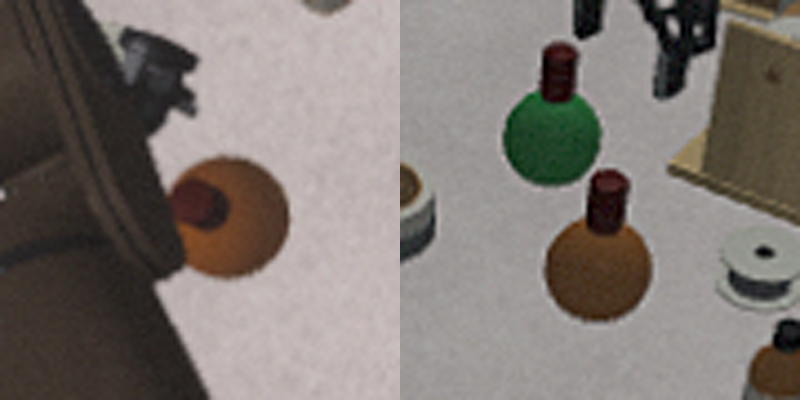

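jog_arm(
  commands="-0.001 0.0015 -0.05 0 0 0;-0.001 0.0015 -0.09 0 0 0;-0.001 0.0015 -0.115 0 0 0;-0.001 0.0015 -0.125 0 0 0;-0.001 0.0015 -0.125 0 0 0;-0.001 0.0015 -0.125 0 0 0",
)

```text
time: 18.12
eef_pos: [0.507, 0.3623, 0.0862]
tcp_rot: [0.859, 0.512, 0.002, 0.0]
contact_force: [-0.5, -0.0, 0.9]
opening: 0.997
```

jog_arm(
  commands="0 0 0 0 0 0;0 0 0 0 0 0;0 0 0 0 0 0;0 0 0 0 0 0;0 0 0 0 0 0;0 0 0 0 0 0",
  gripper=0,
  grip_force=60,
)

```text
time: 18.88
eef_pos: [0.5062, 0.3621, 0.0848]
tcp_rot: [0.859, 0.512, 0.001, 0.0]
contact_force: [0.8, -0.1, 2.8]
opening: 0.336
```

jog_arm(
  commands="0 0 0.03 0 0 0;0 0 0.08 0 0 0;0.01 -0.03 0.12 0 0 0;0.024 -0.075 0.12 0 0 0;0.039 -0.12 0.12 0 0 0;0.055 -0.17 0.12 0 0 0;0.071 -0.22 0.12 0 0 0;0.088 -0.27 0.12 0 0 0;0.104 -0.32 0.12 0 0 0;0.115 -0.355 0.12 0 0 0;0.121 -0.372 0.11 0 0 0;0.121 -0.372 0.1 0 0 0;0.121 -0.372 0.09 0 0 0;0.121 -0.372 0.09 0 0 0;0.121 -0.372 0.09 0 0 0;0.121 -0.372 0.09 0 0 0",
)

```text
time: 20.88
eef_pos: [0.6271, -0.0095, 0.1751]
tcp_rot: [0.859, 0.512, 0.001, 0.0]
contact_force: [-0.1, -0.3, -3.5]
opening: 0.325
```

```bash
cat > look2.py <<'E'
from h import *
import sys
s=get_state(); x=s['eef_pos']; print(x,s['tcp_rot'],s['contact_force'],s['opening'])
ims=[]
for n in['top','scene']:
    c=cam(n); im=c['frame'][:,:,::-1].copy()
    u,v=proj(c,[.627,-.01,.07])[0].astype(int); u0,v0=u-40,max(v-40,0)
    ims.append(cv2.resize(im[v0:v0+80,u0:u0+80],(400,400),interpolation=cv2.INTER_CUBIC))
    P,uv=cloud(c); f=c['frame'].astype(int)[uv[:,1],uv[:,0]]
    m=(f[:,0]>f[:,2]*1.6)&(f[:,0]>45)&(f[:,0]<f[:,1]*2.6)&(abs(P[:,0]-x[0])<.055)&(abs(P[:,1]-x[1])<.055)&(P[:,2]>x[2]-.09)&(P[:,2]<x[2])
    Q=P[m]; print(n,len(Q))
    if len(Q)>40:
        A=np.c_[2*Q,np.ones(len(Q))];bb=(Q**2).sum(1);w=np.ones(len(Q),bool)
        for _ in range(10):
            # fixed radius 42 mm via least squares
            if _==0: y=np.array([x[0],x[1],x[2]-.048])
            d=Q-y; r=np.linalg.norm(d,axis=1); e=r-.042; w=abs(e)<.008 
            J=-d/r[:,None]; y=y+np.linalg.lstsq(J[w],-e[w],rcond=None)[0]
        print('belly',y.round(4),w.sum(),len(Q),'rms',np.sqrt((e[w]**2).mean()))
    m=(f.max(1)<60)&(abs(P[:,2]-.055)<.008)&(abs(P[:,0]-.625)<.08)&(abs(P[:,1]+.01)<.08)
    Q=P[m]; print('ring pts',len(Q),cv2.minEnclosingCircle((Q[:,:2]*1000).astype(np.float32)) if len(Q) else '')
cv2.imwrite('pics/'+sys.argv[1],np.hstack(ims))
E
python3 look2.py f1.png
```

```text
[ 0.62708624 -0.00954312  0.17513595] [8.58828411e-01 5.12262924e-01 5.27449015e-04 4.22570473e-04] [-0.10540141 -0.25711767 -3.50736611] 0.32529295338076136
top 0
ring pts 0 
scene 651
belly [ 0.6286 -0.0114  0.1271] 650 651 rms 0.001518536052583046
ring pts 353 ((637.4649658203125, -23.808467864990234), 56.046112060546875)
```

View pics/f1.png

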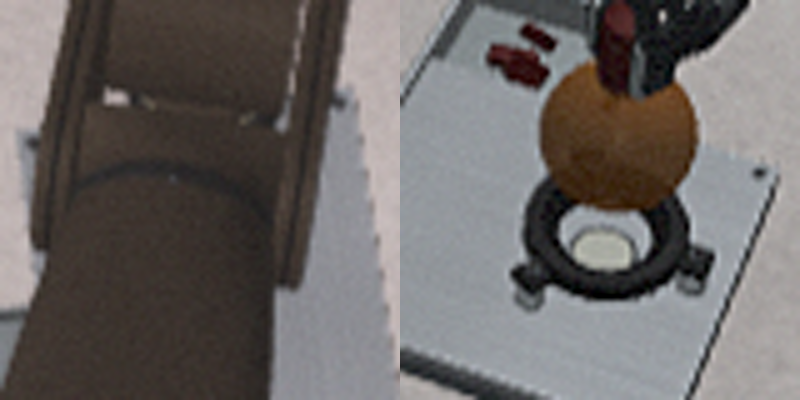

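jog_arm(
  commands="0 0 -0.015 0 0 0;0 0 -0.03 0 0 0;0 0 -0.038 0 0 0;0 0 -0.042 0 0 0;0 0 -0.042 0 0 0;0 0 -0.042 0 0 0",
)

```text
time: 21.72
eef_pos: [0.6272, -0.0101, 0.1329]
tcp_rot: [0.859, 0.512, 0.0, 0.0]
contact_force: [0.7, -0.5, -3.7]
opening: 0.334
```

```bash
python3 look2.py f2.png
```

```text
[ 0.62715341 -0.01014176  0.13290607] [8.59048912e-01 5.11893208e-01 4.14858396e-04 3.71942072e-04] [ 0.65188145 -0.46736909 -3.69014231] 0.3340260617378099
top 0
ring pts 0 
scene 617
belly [ 0.6289 -0.0117  0.0849] 617 617 rms 0.001573604144187136
ring pts 273 ((640.7730712890625, -28.527545928955078), 55.48887252807617)
```

View pics/f2.png

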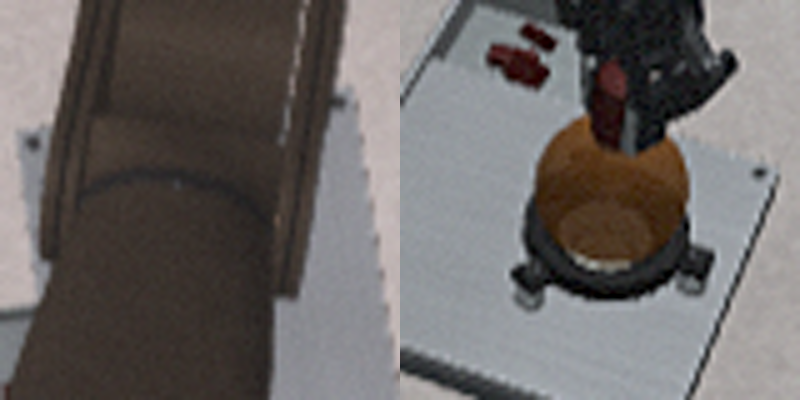

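jog_arm(
  commands="0 0 -0.003 0 0 0;0 0 -0.006 0 0 0;0 0 -0.008 0 0 0;0 0 -0.008 0 0 0;0 0 -0.008 0 0 0",
)

```text
time: 22.45
eef_pos: [0.6269, -0.0098, 0.125]
tcp_rot: [0.859, 0.512, 0.0, -0.0]
contact_force: [-2.0, 1.5, 1.4]
opening: 0.333
```

jog_arm(
  commands="-0.001 0.0008 -0.003 0 0 0;-0.001 0.0008 -0.006 0 0 0;-0.001 0.0008 -0.006 0 0 0;-0.001 0.0008 -0.006 0 0 0",
)

```text
time: 22.95
eef_pos: [0.6265, -0.0092, 0.119]
tcp_rot: [0.859, 0.512, 0.001, 0.001]
contact_force: [-0.0, 2.4, 4.9]
opening: 0.334
```

jog_arm(
  commands="0 0.001 -0.003 0 0 0;0 0.001 -0.006 0 0 0;0 0.001 -0.006 0 0 0;0 0.001 -0.006 0 0 0",
)

```text
time: 23.45
eef_pos: [0.6265, -0.0088, 0.1133]
tcp_rot: [0.859, 0.512, 0.001, 0.001]
contact_force: [-0.4, 0.9, 6.8]
opening: 0.335
```

jog_arm(
  commands="0 0 -0.001 0 0 0;0 0 -0.002 0 0 0;0 0 -0.002 0 0 0;0 0 -0.002 0 0 0",
)

```text
time: 23.95
eef_pos: [0.6266, -0.0089, 0.1116]
tcp_rot: [0.859, 0.512, 0.001, 0.001]
contact_force: [-0.1, 0.4, 6.6]
opening: 0.332
```

jog_arm(
  commands="0 0 -0.001 0 0 0;0 0 -0.001 0 0 0;0 0 -0.001 0 0 0;0 0 -0.001 0 0 0",
)

```text
time: 24.45
eef_pos: [0.6267, -0.0089, 0.111]
tcp_rot: [0.859, 0.512, 0.001, 0.001]
contact_force: [-0.4, 1.3, 8.5]
opening: 0.336
```

jog_arm(
  commands="0 0 -0.001 0 0 0;0 0 -0.001 0 0 0;0 0 -0.001 0 0 0;0 0 -0.001 0 0 0",
)

```text
time: 24.95
eef_pos: [0.6267, -0.0088, 0.111]
tcp_rot: [0.859, 0.512, 0.001, 0.001]
contact_force: [-2.4, 1.5, 11.5]
opening: 0.334
```

jog_arm(
  commands="0 0 -0.0015 0 0 0;0 0 -0.0015 0 0 0;0 0 -0.0015 0 0 0;0 0 -0.0015 0 0 0",
)

```text
time: 25.45
eef_pos: [0.6269, -0.0088, 0.1109]
tcp_rot: [0.859, 0.512, 0.0, 0.001]
contact_force: [-5.7, 0.8, 17.6]
opening: 0.335
```

```bash
python3 look2.py f3.png
python3 - <<'E'
from h import *
for n in['top','scene']: c=cam(n,n+'_end.png')
for n in['scene']:
    P,uv=cloud(c); f=c['frame'].astype(int)[uv[:,1],uv[:,0]]
    m=(f.max(1)<70)&(P[:,2]>.03)&(P[:,2]<.065)&(np.hypot(P[:,0]-.627,P[:,1]+.01)<.047)&(np.hypot(P[:,0]-.627,P[:,1]+.01)>.036)
    print('ring face z',np.percentile(P[m,2],[10,50,75,90]).round(4))
    m=(f[:,0]>f[:,1]*1.4)&(abs(P[:,0]-.627)<.03)&(abs(P[:,1]+.01)<.03)&(P[:,2]>.115); print('neck',P[m].mean(0), np.percentile(P[m,2],98))
im=cv2.imread('pics/scene_end.png')
cv2.imwrite('pics/e.png',cv2.resize(im[90:390,180:440],None,fx=2,fy=2,interpolation=cv2.INTER_CUBIC))
E
```

```text
[ 0.62686998 -0.00879506  0.11087731] [8.58957573e-01 5.12045402e-01 4.41294332e-04 1.09479539e-03] [-5.65814052  0.759892   17.64383243] 0.3348758303464731
top 0
ring pts 0 
scene 606
belly [ 0.6278 -0.01    0.0636] 606 606 rms 0.0016994048907538254
ring pts 34 ((642.6808471679688, -31.76046371459961), 49.4764518737793)
ring face z [0.0348 0.0408 0.0439 0.0569]
neck [ 0.62814373 -0.02173136  0.14940358] 0.25755329651909925
```

View pics/f3.png

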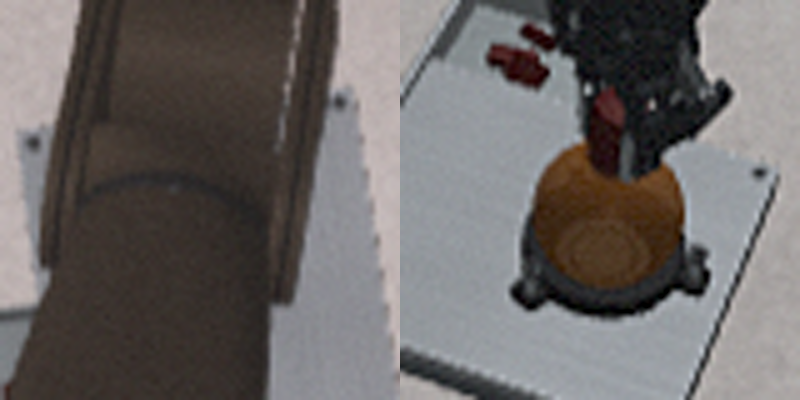

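View pics/e.png

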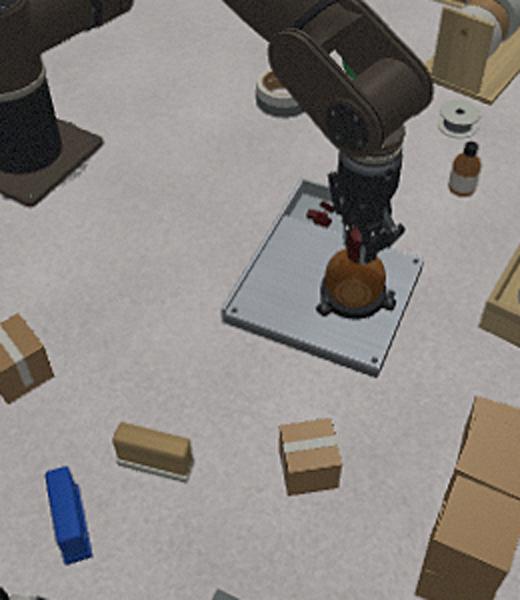

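The stop is reached: belly centre at 63.6 mm puts the base at about 27 mm, and the ring face is at about 41 mm. I'll relax the small sideways force, then check once more.

jog_arm(
  commands="-0.001 0 0 0 0 0;-0.001 0 0 0 0 0;-0.001 0 0 0 0 0;-0.001 0 0 0 0 0;-0.001 0 0 0 0 0;-0.001 0 0 0 0 0",
)

```text
time: 26.4
eef_pos: [0.6267, -0.0088, 0.1109]
tcp_rot: [0.859, 0.512, 0.001, 0.002]
contact_force: [-2.5, 1.9, 15.7]
opening: 0.332
```

```bash
python3 look2.py f4.png
```

```text
[ 0.62665265 -0.00881763  0.1108988 ] [0.85897476 0.51201305 0.001446   0.00170662] [-2.45937893  1.9448948  15.69758749] 0.33240838006829115
top 0
ring pts 0 
scene 609
belly [ 0.6277 -0.0099  0.0636] 609 609 rms 0.0015908533578005513
ring pts 34 ((643.0563354492188, -31.479488372802734), 48.462127685546875)
```

```bash
python3 -c "
from plant import ctrl; print(ctrl.sign_off())"
```

```text
the job is handed in; nothing more can be done
None
```

The job is done and handed in at about 26.5 s of the 72 s allowed.

**Chips:** One sweep with the beech scraper put all three chips in the catch tray. They lie slightly piled, at least 10 mm past the deck edge. The block is back on its sole at its starting place, about (0.53, -0.35), clear of the jig.

**Flask:** The amber flask is in the ring, held by the neck and pressed down.
- The belly centre reads 63.6 mm, which puts the base at about 27 mm. The ring face reads about 41 mm. Both match the stop.
- TCP height stopped changing at 0.111 m while the upward force rose from about 8 N to 16–18 N, so the ring is at its stop. The sideways force is about 3 N.

**Checks that disagreed or were missing:**
- The two cameras differ by about 5 mm in position, so I used averages and corrected by the measured force.
- The top camera could not see the ring at the end because the arm hid it. The final check rests on the scene camera, the force and the arm's pose.
- The scene view at the end shows the bystanders it covers as they were. I did not measure their positions again.

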